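Swing the drying nozzle over the slide dish and open the gas

TASK

Dry the microscope slide: with a fingertip, gently push the swinging nozzle arm round until its nozzle points down over the middle of the wide shallow dish holding the slide. Only then gently push the lever on the gas turret round as far as it goes, so that it lies in line above the turret's outlet. Grip nothing, and leave the dish, the other vessels and the things around where they stand.

Things in the scene. Friction and masses are not known exactly. Their poses are not given: they have to be found in the camera images.
- swing_pivot (a point): the vertical axis of the drying station's swinging arm, at the height of the arm's centre line (150 mm above the bench). The station is fixed: a round grey foot 100 across and 14 tall, with a steel post 22 across and an aluminium hub 36 across on top (hub 138 to 162 above the bench; nothing of the station is higher). Axes are the station's: z up
- air_arm (a joint): swinging arm's angle, rad, -1.5 to 1.5, growing anticlockwise from above; at 0 the arm points along the station's -x. Level square-edged dark steel bar 12 wide, 14 tall (143 to 157 above the bench), reaching 166 from the pivot axis. Stiff: about 0.25 N m (2 N pushing at 120 from the pivot); stays where it is left
- nozzle (a point): centre of the nozzle's mouth, the lower end of the steel tube (20 across at the mouth) hanging from the outer end of the arm: 160 from the pivot axis, 105 above the bench. It moves with the arm
- dish: the target: shallow round glass dish, 90 across, 16 tall, with a white microscope slide flat in it; loose, 0.12 kg. Origin: centre of its underside. It stands in one of three places under the nozzle's circle (its middle within about 10 of the circle), the beaker and the pot in the other two
- beaker: tall open glass beaker, 60 across, 75 tall, loose; origin: centre of its underside; not to be moved
- pot: low open steel pot without handles, 60 across, 42 tall, loose; origin: centre of its underside; not to be moved
- lever_pivot (a point): the vertical axis of the gas lever, at the height of the lever's centre line (115 above the bench), on top of the fixed gas turret: a grey pillar 38 across on a steel flange 66 across. The turret's brass outlet nose sticks out level, 75 above the bench, to 80 from the pivot axis. Axes are the turret's: z up, -x along the outlet nose
- gas_lever (a joint): lever's angle, rad, growing anticlockwise from above: 0 closed (along the turret's +y, square to the outlet nose), 1.571 fully open at its stop (above the nose, along the turret's -x); starts at 0 to 0.2. Black level bar 12 wide, 12 tall (109 to 121 above the bench), reaching 80 from its axis, hub 26 across. Takes 0.12 N m (2 N at 60); stays where left
- lever_end (a point): the centre of the lever's outer end, 80 from its axis, 115 above the bench. It moves with the lever
- weight: bystander: stepped round steel weight, 72 across, 36 tall; origin: centre of its underside
- tape: bystander: grey roll of tape lying flat, 80 across, 36 tall; origin: centre of its underside
- reagent: bystander: amber reagent bottle, 42 across, 85 tall; origin: centre of its underside
- slide_box: bystander: cardboard slide box 34 x 82 x 30 tall; origin: centre of its underside

How it is judged:
By the outcome, as a careful person would: the job done as asked, in the order asked, and still so for the second after the job is handed in, with the robot touching nothing.
It also fails if it takes over 54 s, if anything falls off the work surface, if the arm or the gripper's body presses on something with over 40 N, if the wrist force passes 120 N, or if a joint passes its speed limit or range.

ROBOT

A 6-joint arm with a two-finger parallel gripper is mounted at the origin on the work surface. World frame = base frame: x ahead of the robot, y to its left, z up, the work surface at z = 0. Lengths are in m, angles in degrees, forces in N, time in s.
With the tool pointing down it reaches from about 0.4 to 0.825 m from the base axis. Payload 7 kg.
Tool frame: the origin (TCP) lies on the centre line of the jaws, within the pads' length; the fingertips stand 22 mm ahead of it and the grasp point (between the pads) lies 3 mm ahead of it; z points along the fingers, y is the line along which they close (so a half turn about z gives the same grasp; the last joint's range is limited). The gripper opens to 88 mm and grips with 3 to 60 N. Pads are 19 mm wide; open, the fingers measure 130 mm over their backs; the gripper's body (78 mm by 193 mm) begins 47 mm behind the grasp point.
Start: joints at [-47.149, 20.546, 0.682, 0, -70.136, -16.507], TCP at [0.3, -0.605, 0.249] pointing down, gripper open.
Joint ranges: [-176.03, 176.03], [-82.01, 121.73], [-58.28, 71.71], [-173.87, 95.51], [-174.79, -0.11], [-173.66, 173.66]. Speed limits (degrees/s): [136.94, 136.94, 172.46, 180, 180, 180].

INTERFACE

Orientations are given as [roll, pitch, yaw] about the fixed x, y, z axes, in that order (R = Rz(yaw) Ry(pitch) Rx(roll)).
In Python, from plant import get_state, cams, r gives the robot as it stands.
- The arm moves only by the tool apply_moves, never from a script. Its argument "targets" is a list of rows, each an object with "dp": the shift along the world's x, y, z in m, a list of three; "yaw": the turn about the world's z in degrees. In form: [{"dp": [x, y, z], "yaw": yaw}, ...]. A call has 1 to 20 rows; each row is the pose to reach, as a shift and turn from the pose commanded when the call began; what a row does not reach only later rows make up. A row lasts 1/12 s, in which the tool goes at most 41.7 mm and 7.16 degrees, less where a joint would pass 70% of its speed; a pose out of reach is approached as far as the arm can. A call with a gripper value outside its range is refused whole. "grip" is the gripper command: -1 is fully open, 1 is shut, values between are in proportion, set as the call begins (left out, the last holds). The fingers move at their own pace and stop on an object; "squeeze" is the grip in N (left out, the last holds). Time passes only in rows, so rows that repeat a pose let the fingers close. It gives the time, the measured TCP pose, the force, the opening and the grip force at its end, in the units of the state.
- get_state(): the state, without advancing time (a new reading comes with each control period).
- cams.capture(name): name is "side" or "top"; returns a dict with "image" (400x640x3 uint8, red, green, blue), "range_z" (400x640 float32, m along the optical axis (not along the pixel's ray), 0 where there is no reading), "fx", "fy", "cx", "cy" (pixels), "k1" (the pictures are not rectified: a ray, as slopes to the right and down, at radius r is drawn at 1 + k1 r^2 times it, then the intrinsics apply), "R" (3x3) and "t" (3): a world point X has camera coordinates R X + t. Camera axes: x right, y down, z forward; pixel columns grow to the right and rows downward; lengths in m; the calibration is good to about 2 mm. A picture is of the moment at which its call begins.
- r.close_job(): hands the job in; it is judged then, once.
The state is a dict: "time_s": time; "joints": joint angles; "qd": joint speeds; "joint_torque": joint torques, N m; "tcp_pos": TCP position; "eef_rot": TCP orientation; "contact_force": force on the tool from outside, world axes, zero at the start; "moment": the same for the moment, N m; "gripper_width": finger opening in m; "gripper_force": force on a finger pad.
Only numpy, scipy, OpenCV 4.12 (cv2) and the standard library are available. Lean on these libraries where they do the work, as an engineer would, in place of code of your own. Each camera call takes 0.05 s, during which the arm holds its last target. There are 200 camera calls.

## Working session

There is one attempt and no reset: what is moved stays moved. The work goes in short steps, Python scripts to look and compute and a tool call to move; the robot and the scene stay as the last step left them, time stands still between calls to the robot, and variables do not carry over. Pictures are saved under pics/ and viewed, at most 10 in all, crops included, and the job is handed in when it is done.

Besides the shell and the picture viewer there is one more tool, called after "Call:" as name([rows], argument=value, ...), one row to a line, values as JSON. apply_moves: Moves the arm, as the interface text tells. Its arguments: {"type":"object","properties":{"targets":{"type":"array","items":{"type":"object","properties":{"dp":{"type":"array","items":{"type":"number"}},"yaw":{"type":"number"}}}},"grip":{"type":"number"},"squeeze":{"type":"number"}},"required":["targets"]}

```bash
mkdir -p pics; cat > h.py <<'E'
import numpy as np,cv2
from plant import get_state,cams,r
def snap(n,f):
    c=cams.capture(n); cv2.imwrite(f'pics/{f}.png',cv2.cvtColor(c['image'],cv2.COLOR_RGB2BGR))
    np.savez(f'pics/{f}.npz',**c); return c
def ray(c,u,v):
    x=np.array([(u-c['cx'])/c['fx'],(v-c['cy'])/c['fy']]); p=x.copy()
    for _ in range(20): p=x/(1+c['k1']*(p@p))
    return np.array([p[0],p[1],1.])
def at_z(c,u,v,z):
    d=c['R'].T@ray(c,u,v); o=-c['R'].T@c['t']; return o+d*(z-o[2])/d[2]
def at_r(c,u,v):
    d=ray(c,u,v); return c['R'].T@(d*float(c['range_z'][int(round(v)),int(round(u))])-c['t'])
E
python3 - <<'E'
from h import *
for n in ('top','side'):
    c=snap(n,n+'0'); print(n,-c['R'].T@c['t'],c['fx'],c['k1'])
s=get_state();print(s['time_s'],s['tcp_pos'],s['eef_rot'],s['gripper_width'])
E
```

```text
top [ 0.43531225 -0.01629944  1.30042075] 481.0143372450594 -0.0832753337372848
side [0.0503801  0.56109391 0.76016038] 380.4847471292806 -0.02822143413849415
0.1 [ 0.29933938 -0.60453599  0.247729  ] [ 1.79914237e+02 -1.02714970e-02 -1.53659805e+02] 0.08776701811040659
```

View pics/top0.png

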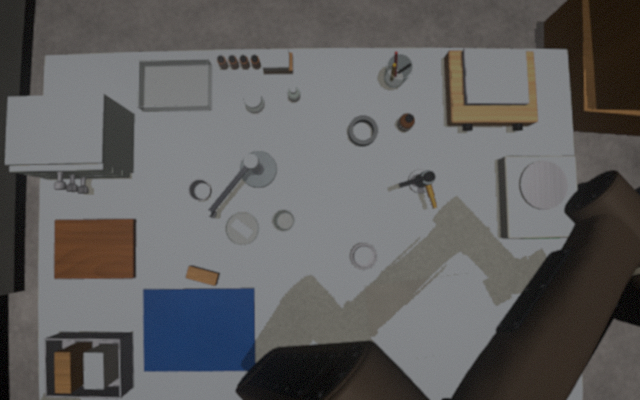

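View pics/side0.png

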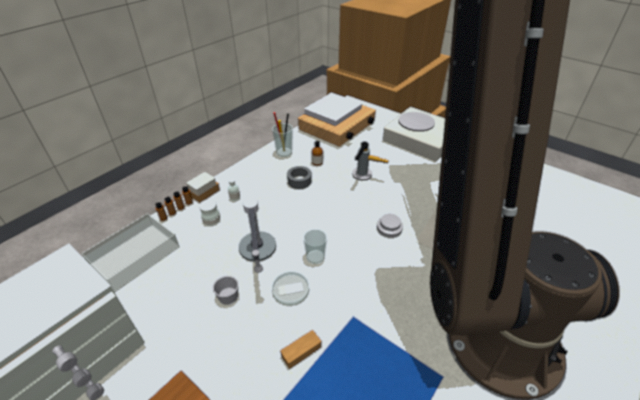

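The top view shows the station hub at about (250,162), with the arm pointing to the nozzle at about (214,213). The dish is at (242,228), the pot at (201,190) and the beaker at (284,220). The turret is at (428,177), with its lever toward (390,187) and its brass outlet toward (434,207).

```bash
python3 - <<'E'
from h import *
im=cv2.imread('pics/top0.png')
a=cv2.resize(im[140:260,180:310],None,fx=5,fy=5,interpolation=cv2.INTER_CUBIC)[:600]
b=cv2.resize(im[155:225,375:455],None,fx=7,fy=7,interpolation=cv2.INTER_CUBIC)
cv2.imwrite('pics/ca.png',a);cv2.imwrite('pics/cb.png',b)
c=np.load('pics/top0.npz')
for n,u,v,z in [('hub',250,162,.162),('armend',214,213,.157),('dish',242,228,.0),('pot',201,190,.042),('beaker',284,220,.075),('lev',428,177,.121),('levend',390,187,.121),('nose',434,207,.083)]:
    print(n,at_z(c,u,v,z).round(3),at_r(c,u,v).round(3))
E
```

```text
hub [0.606 0.136 0.162] [0.606 0.136 0.162]
armend [0.486 0.223 0.157] [0.488 0.231 0.12 ]
dish [0.451 0.18  0.   ] [0.451 0.179 0.007]
pot [0.552 0.281 0.042] [0.555 0.29  0.007]
beaker [0.469 0.062 0.075] [0.471 0.066 0.002]
lev [ 0.569 -0.299  0.121] [ 0.568 -0.299  0.124]
levend [ 0.545 -0.204  0.121] [ 0.556 -0.222  0.003]
nose [ 0.496 -0.322  0.083] [ 0.496 -0.321  0.084]
```

View pics/ca.png

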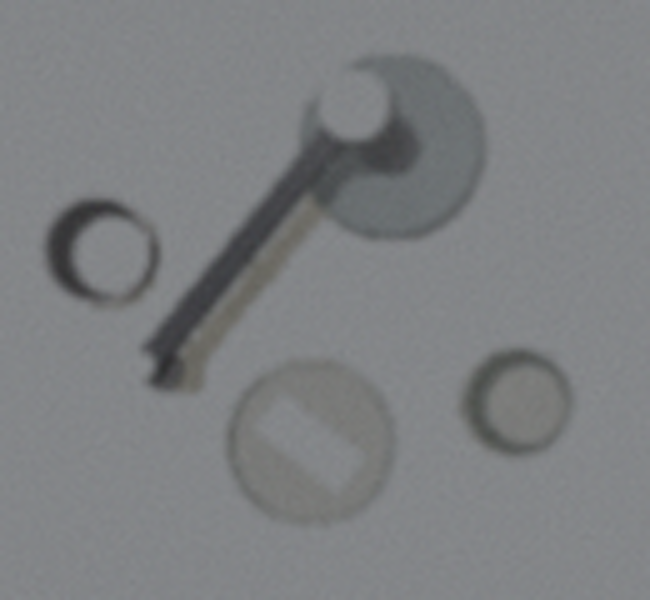

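View pics/cb.png

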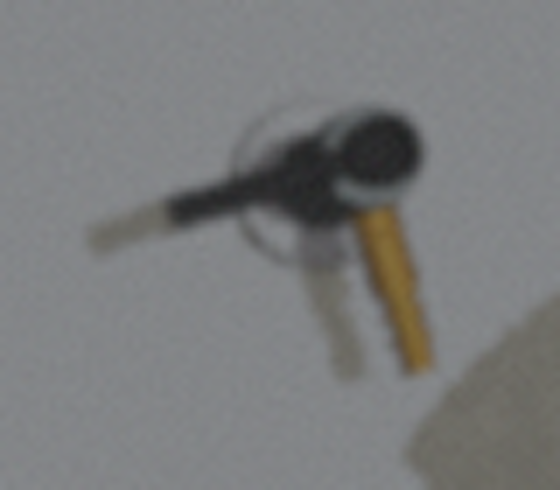

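Crop a: hub centre (354,106), arm end centre (159,347), dish centre (312,442), pot (102,252), beaker rim about (517,400). Crop b: lever hub (380,150), lever end (172,212), nose tip (418,368).

```bash
python3 - <<'E'
from h import *
c=np.load('pics/top0.npz')
A=lambda x,y,z:at_z(c,180+(x+.5)/5-.5,140+(y+.5)/5-.5,z)
B=lambda x,y,z:at_z(c,375+(x+.5)/7-.5,155+(y+.5)/7-.5,z)
H=A(354,106,.162);E=A(159,347,.157);D=A(312,442,.012);P=A(102,252,.042);K=A(517,400,.075)
L=B(380,150,.121);LE=B(172,212,.115);N=B(418,368,.075)
pol=lambda d:(np.hypot(d[0],d[1]).round(4),np.degrees(np.arctan2(d[1],d[0])).round(1))
for n,p,o in [('E',E,H),('D',D,H),('P',P,H),('K',K,H),('LE',LE,L),('N',N,L)]: print(n,p.round(4),pol(p-o))
print(H,L)
# foot centre check
print('foot',A(394,146,.014))
# range clusters: top of hub and lever hub
for nm,O,z0,z1,R in [('hub',H,.152,.172,.03),('lev',L,.113,.13,.02)]:
    pts=np.array([at_r(c,u,v) for u in range(180,450) for v in range(140,230) if c['range_z'][v,u]>0])
    m=(abs(pts[:,2]-(z0+z1)/2)<(z1-z0)/2)&(np.hypot(*(pts[:,:2]-O[:2]).T)<R); print(nm,m.sum(),pts[m].mean(0))
    if nm=='hub':
        m=(pts[:,2]>.13)&(np.hypot(*(pts[:,:2]-O[:2]).T)<.2)&(np.hypot(*(pts[:,:2]-O[:2]).T)>.04);d=pts[m]-O;print('arm deg',np.degrees(np.arctan2(d[:,1],d[:,0]).mean()),np.hypot(d[:,0],d[:,1]).max())
E
```

```text
E [0.4955 0.2293 0.157 ] (np.float64(0.1476), np.float64(140.2))
D [0.451  0.1784 0.012 ] (np.float64(0.1638), np.float64(164.6))
P [0.552  0.2841 0.042 ] (np.float64(0.1597), np.float64(110.9))
K [0.47   0.0643 0.075 ] (np.float64(0.1558), np.float64(-153.1))
LE [ 0.5506 -0.2276  0.115 ] (np.float64(0.0768), np.float64(105.5))
N [ 0.4957 -0.3243  0.075 ] (np.float64(0.0788), np.float64(-163.3))
[0.60893329 0.13493053 0.162     ] [ 0.57116761 -0.30163595  0.121     ]
foot [0.60943829 0.13312825 0.014     ]
hub 211 [0.60615952 0.13600044 0.16161306]
arm deg 140.88906317974048 0.16628195203110888
lev 103 [ 0.57008869 -0.30009152  0.12331177]
```

Call:
apply_moves([
  {"dp": [0.005,0.02,0],"yaw": 1},
  {"dp": [0.015,0.055,0.005],"yaw": 3},
  {"dp": [0.027,0.095,0.01],"yaw": 5},
  {"dp": [0.038,0.133,0.01],"yaw": 7},
  {"dp": [0.05,0.172,0.01],"yaw": 9},
  {"dp": [0.061,0.21,0.01],"yaw": 11},
  {"dp": [0.072,0.249,0.01],"yaw": 13},
  {"dp": [0.083,0.287,0.01],"yaw": 15},
  {"dp": [0.094,0.325,0.01],"yaw": 17},
  {"dp": [0.106,0.364,0.01],"yaw": 19},
  {"dp": [0.117,0.402,0.01],"yaw": 21},
  {"dp": [0.128,0.44,0.01],"yaw": 22},
  {"dp": [0.139,0.479,0.01],"yaw": 23},
  {"dp": [0.15,0.517,0.01],"yaw": 24},
  {"dp": [0.162,0.556,0.01],"yaw": 24},
  {"dp": [0.173,0.594,0.01],"yaw": 24},
  {"dp": [0.184,0.632,0.01],"yaw": 24},
  {"dp": [0.195,0.67,0.01],"yaw": 24},
  {"dp": [0.206,0.709,0.01],"yaw": 24},
  {"dp": [0.217,0.747,0.01],"yaw": 24},
], grip=1, squeeze=10)

```text
time_s: 1.77
tcp_pos: [0.5164, 0.1442, 0.2585]
eef_rot: [180.0, 0.0, -129.6]
contact_force: [0.8, -0.1, 0.5]
gripper_width: 0.0006
gripper_force: 0.0
```

Call:
apply_moves([
  {"dp": [0.009,0.035,0],"yaw": 0},
  {"dp": [0.02,0.07,0],"yaw": 0},
  {"dp": [0.028,0.097,0],"yaw": 0},
  {"dp": [0.028,0.097,0],"yaw": 0},
  {"dp": [0.028,0.097,-0.03],"yaw": 0},
  {"dp": [0.028,0.097,-0.06],"yaw": 0},
  {"dp": [0.028,0.097,-0.085],"yaw": 0},
  {"dp": [0.028,0.097,-0.099],"yaw": 0},
  {"dp": [0.028,0.097,-0.099],"yaw": 0},
])

```text
time_s: 2.52
tcp_pos: [0.5424, 0.2376, 0.1556]
eef_rot: [179.9, -0.4, -129.7]
contact_force: [-0.5, 0.5, 0.1]
gripper_width: 0.0004
gripper_force: 0.0
```

```bash
python3 - <<'E'
from h import *
s=get_state();print(s['time_s'],s['tcp_pos'],s['contact_force'])
for n in ('top','side'):
    snap(n,n+'1')
a=cv2.imread('pics/top1.png')[140:260,180:300];b=cv2.imread('pics/side1.png')[170:330,180:340]
f=lambda i:cv2.resize(i,(400,400),interpolation=cv2.INTER_CUBIC)
cv2.imwrite('pics/c1.png',np.hstack([f(a),f(b)]))
E
```

```text
2.5167 [0.54244347 0.23757134 0.15558857] [-0.45687326  0.46193672  0.13418752]
```

View pics/c1.png

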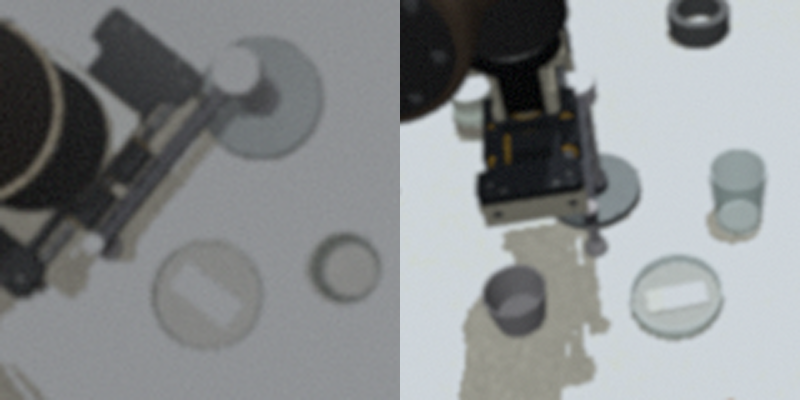

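The finger stands beside the arm, clear of it, with the pot, dish and beaker untouched. Next, the push arc.

```bash
python3 - <<'E'
import numpy as np
H=np.array([.608,.135]);P0=np.array([.545,.239])
for th,s in [(140.6,.028),(140.6,.02),(140.6,.0155)]+[(t,.0155) for t in (142,144,146,148,150,152,154,156,158,160,162,164,164.5)]:
    t=np.radians(th);p=H+.115*np.array([np.cos(t),np.sin(t)])+s*np.array([np.sin(t),-np.cos(t)])-P0
    print(th,p.round(4),round(th-140.6,1))
E
```

```text
140.6 [-0.0081 -0.0094] 0.0
140.6 [-0.0132 -0.0156] 0.0
140.6 [-0.016 -0.019] 0.0
142 [-0.0181 -0.021 ] 1.4
144 [-0.0209 -0.0239] 3.4
146 [-0.0237 -0.0268] 5.4
148 [-0.0263 -0.0299] 7.4
150 [-0.0288 -0.0331] 9.4
152 [-0.0313 -0.0363] 11.4
154 [-0.0336 -0.0397] 13.4
156 [-0.0358 -0.0431] 15.4
158 [-0.0378 -0.0465] 17.4
160 [-0.0398 -0.0501] 19.4
162 [-0.0416 -0.0537] 21.4
164 [-0.0433 -0.0574] 23.4
164.5 [-0.0437 -0.0583] 23.9
```

Call:
apply_moves([
  {"dp": [-0.005,-0.006,0.003],"yaw": 0},
  {"dp": [-0.0095,-0.011,0.003],"yaw": 0},
  {"dp": [-0.0132,-0.0156,0.003],"yaw": 0},
  {"dp": [-0.016,-0.019,0.003],"yaw": 0},
  {"dp": [-0.0181,-0.021,0.003],"yaw": 1.4},
  {"dp": [-0.0195,-0.0225,0.003],"yaw": 2.4},
  {"dp": [-0.0209,-0.0239,0.003],"yaw": 3.4},
  {"dp": [-0.0223,-0.0254,0.003],"yaw": 4.4},
  {"dp": [-0.0237,-0.0268,0.003],"yaw": 5.4},
  {"dp": [-0.025,-0.0284,0.003],"yaw": 6.4},
  {"dp": [-0.0263,-0.0299,0.003],"yaw": 7.4},
  {"dp": [-0.0276,-0.0315,0.003],"yaw": 8.4},
  {"dp": [-0.0288,-0.0331,0.003],"yaw": 9.4},
  {"dp": [-0.0301,-0.0347,0.003],"yaw": 10.4},
  {"dp": [-0.0313,-0.0363,0.003],"yaw": 11.4},
  {"dp": [-0.0325,-0.038,0.003],"yaw": 12.4},
  {"dp": [-0.0336,-0.0397,0.003],"yaw": 13.4},
  {"dp": [-0.0347,-0.0414,0.003],"yaw": 14.4},
  {"dp": [-0.0358,-0.0431,0.003],"yaw": 15.4},
  {"dp": [-0.0358,-0.0431,0.003],"yaw": 15.4},
])

```text
time_s: 4.28
tcp_pos: [0.5083, 0.1956, 0.1625]
eef_rot: [180.0, -0.0, -114.2]
contact_force: [1.2, 1.2, 0.9]
gripper_width: 0.0004
gripper_force: 0.7
```

```bash
cat > arm.py <<'E'
from h import *
import sys
s=get_state();print(s['time_s'],s['tcp_pos'],s['contact_force'])
H=np.array([.608,.135])
for n in ('top','side'):
    c=snap(n,n+sys.argv[1])
    uv=[(u,v) for u in range(640) for v in range(400) if c['range_z'][v,u]>0]
    pts=np.array([at_r(c,u,v) for u,v in uv]); d=pts[:,:2]-H; R=np.hypot(*d.T); a=np.degrees(np.arctan2(d[:,1],d[:,0]))%360
    m=(abs(pts[:,2]-.155)<.007)&(R>.14)&(R<.175)&(a>120)&(a<190); print(n,m.sum(),np.median(a[m]),a[m].min(),a[m].max())
    m=(pts[:,2]>.09)&(pts[:,2]<.13)&(R>.14)&(R<.18)&(a>120)&(a<190); print(n,'noz',m.sum(),np.median(a[m]))
E
python3 arm.py 2
```

```text
4.2833 [0.50832787 0.19559554 0.16246765] [1.22363877 1.2482343  0.92840781]
top 13 159.67726800013085 158.79220631727645 160.5004937078422
top noz 24 160.1697085621952
side 28 157.02441530205346 155.4963562528841 159.8687399333643
side noz 72 157.02035537598576
```

```bash
python3 - <<'E'
from h import *
a=cv2.imread('pics/top2.png')[140:260,180:300];b=cv2.imread('pics/side2.png')[200:320,220:340]
f=lambda i:cv2.resize(i,(400,400),interpolation=cv2.INTER_CUBIC)
cv2.imwrite('pics/c2.png',np.hstack([f(a),f(b)]))
E
```

```text
(no output)
```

View pics/c2.png

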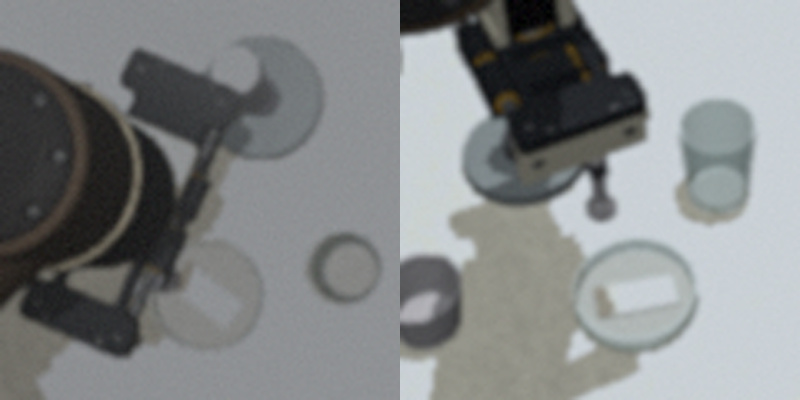

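The side view shows the nozzle mouth at crop (601,208), short of the dish, whose centre is at (636,293). Next I work out the mouth position from that.

```bash
python3 - <<'E'
from h import *
c=np.load('pics/side2.npz');H=np.array([.608,.135])
for n,x,y,z in [('noz',201,208,.108),('dish',236,293,.008),('beaker',319,130,.075)]:
    p=at_z(c,220+(x+.5)/3.333-.5,200+(y+.5)/3.333-.5,z);d=p[:2]-H;print(n,p,np.hypot(*d),np.degrees(np.arctan2(d[1],d[0])))
E
```

```text
noz [0.4579789  0.19574122 0.108     ] 0.16185124506899637 157.9577354103384
dish [0.44736316 0.18136922 0.008     ] 0.16719539165613267 163.89875504070042
beaker [0.46096291 0.06910387 0.075     ] 0.16112791451838404 -155.85998823305556
```

Call:
apply_moves([
  {"dp": [-0.001,-0.0017,0],"yaw": 1},
  {"dp": [-0.002,-0.0034,0],"yaw": 2},
  {"dp": [-0.003,-0.0052,0],"yaw": 3},
  {"dp": [-0.004,-0.007,0],"yaw": 4},
  {"dp": [-0.0049,-0.0088,0],"yaw": 5},
  {"dp": [-0.0056,-0.0101,0],"yaw": 5.8},
  {"dp": [-0.006,-0.011,0],"yaw": 6.3},
  {"dp": [-0.006,-0.011,0],"yaw": 6.3},
  {"dp": [-0.006,-0.011,0],"yaw": 6.3},
])

```text
time_s: 5.13
tcp_pos: [0.5025, 0.1847, 0.1624]
eef_rot: [180.0, -0.0, -108.0]
contact_force: [1.4, 0.7, -1.6]
gripper_width: 0.0008
gripper_force: 0.6
```

```bash
python3 arm.py 3;python3 - <<'E'
from h import *
b=cv2.imread('pics/side3.png')[230:310,240:340]
cv2.imwrite('pics/c3.png',cv2.resize(b,None,fx=5,fy=5,interpolation=cv2.INTER_CUBIC))
E
```

```text
5.1333 [0.50248595 0.18468304 0.16243802] [ 1.38228819  0.67450055 -1.55490415]
top 8 166.1232862200763 165.04178012063431 166.48566745068553
top noz 25 166.05582103965963
side 20 163.33365932748382 161.48623657984476 165.71787051892372
side noz 70 162.63305088011845
```

View pics/c3.png

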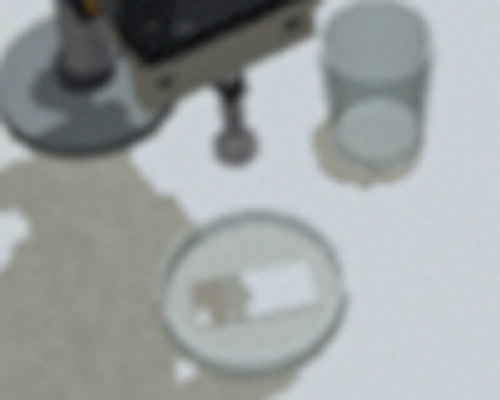

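The nozzle mouth is now at crop (236,147) and the dish centre at (254,291).

```bash
python3 - <<'E'
from h import *
c=np.load('pics/side3.npz');H=np.array([.608,.135])
for n,x,y,z in [('noz',236,147,.108),('dish',254,291,.008),('slide',254,293,.003)]:
    p=at_z(c,240+(x+.5)/5-.5,230+(y+.5)/5-.5,z);d=p[:2]-H;print(n,p,np.hypot(*d),np.degrees(np.arctan2(d[1],d[0])))
E
```

```text
noz [0.45203905 0.17990292 0.108     ] 0.16229630252512867 163.93829070855028
dish [0.44700563 0.18197195 0.008     ] 0.16770673942812828 163.734789040165
slide [0.4488685  0.18031487 0.003     ] 0.16545776256037614 164.10497201108143
```

Call:
apply_moves([
  {"dp": [0.001,0.004,0],"yaw": 0},
  {"dp": [0.004,0.013,0],"yaw": 0},
  {"dp": [0.008,0.028,0],"yaw": 0},
  {"dp": [0.01,0.034,0],"yaw": 0},
  {"dp": [0.01,0.034,0.02],"yaw": 0},
  {"dp": [0.01,0.034,0.05],"yaw": 0},
  {"dp": [0.01,0.034,0.085],"yaw": 0},
  {"dp": [0.01,0.034,0.1],"yaw": 0},
  {"dp": [0.01,0.034,0.1],"yaw": 0},
])

```text
time_s: 5.98
tcp_pos: [0.5147, 0.221, 0.2671]
eef_rot: [-179.7, 0.3, -107.9]
contact_force: [0.5, 0.5, -0.3]
gripper_width: 0.0006
gripper_force: 0.0
```

Nozzle bearing 163.9°, dish bearing about 164°, and the finger is clear. On to the lever.

Call:
apply_moves([
  {"dp": [0.004,-0.02,0],"yaw": -3},
  {"dp": [0.01,-0.058,0],"yaw": -8},
  {"dp": [0.017,-0.098,0],"yaw": -13},
  {"dp": [0.024,-0.138,0],"yaw": -18},
  {"dp": [0.031,-0.178,0],"yaw": -23},
  {"dp": [0.038,-0.218,0],"yaw": -28},
  {"dp": [0.045,-0.258,0],"yaw": -33},
  {"dp": [0.052,-0.298,0],"yaw": -38},
  {"dp": [0.06,-0.338,0],"yaw": -43},
  {"dp": [0.067,-0.378,0],"yaw": -48},
  {"dp": [0.074,-0.418,0],"yaw": -52},
  {"dp": [0.079,-0.445,0],"yaw": -55},
  {"dp": [0.081,-0.456,0],"yaw": -56},
  {"dp": [0.081,-0.456,0],"yaw": -56},
])

```text
time_s: 7.15
tcp_pos: [0.594, -0.239, 0.261]
eef_rot: [180.0, -0.1, -164.2]
contact_force: [-0.0, 0.4, -0.3]
gripper_width: 0.0004
gripper_force: 0.0
```

```bash
python3 arm.py 4; python3 - <<'E'
import numpy as np
H=np.array([.5705,-.3008]);P0=np.array([.594,-.237])
for th,s in [(105.7,.03),(105.7,.0195)]+[(t,.0195) for t in np.arange(108,202,3)]:
    t=np.radians(th);p=H+.055*np.array([np.cos(t),np.sin(t)])+s*np.array([np.sin(t),-np.cos(t)])-P0
    print(th,p.round(4),round(th-105.7,1))
E
```

```text
7.15 [ 0.59404158 -0.23899338  0.26101177] [-0.00136462  0.3878897  -0.2586043 ]
top 50 164.5709193358838 161.8225165577473 166.75684144977802
top noz 26 166.0720818478884
side 78 163.17327515680154 161.2497145011057 166.35999766360212
side noz 70 162.62062471021645
105.7 [-0.0095 -0.0027] 0.0
105.7 [-0.0196 -0.0056] 0.0
108 [-0.022  -0.0055] 2.3
111 [-0.025  -0.0055] 5.3
114 [-0.0281 -0.0056] 8.3
117 [-0.0311 -0.0059] 11.3
120 [-0.0341 -0.0064] 14.3
123 [-0.0371 -0.0071] 17.3
126 [-0.0401 -0.0078] 20.3
129 [-0.043  -0.0088] 23.3
132 [-0.0458 -0.0099] 26.3
135 [-0.0486 -0.0111] 29.3
138 [-0.0513 -0.0125] 32.3
141 [-0.054 -0.014] 35.3
144 [-0.0565 -0.0157] 38.3
147 [-0.059  -0.0175] 41.3
150 [-0.0614 -0.0194] 44.3
153 [-0.0637 -0.0215] 47.3
156 [-0.0658 -0.0236] 50.3
159 [-0.0679 -0.0259] 53.3
162 [-0.0698 -0.0283] 56.3
165 [-0.0716 -0.0307] 59.3
168 [-0.0732 -0.0333] 62.3
171 [-0.0748 -0.0359] 65.3
174 [-0.0762 -0.0387] 68.3
177 [-0.0774 -0.0414] 71.3
180 [-0.0785 -0.0443] 74.3
183 [-0.0794 -0.0472] 77.3
186 [-0.0802 -0.0502] 80.3
189 [-0.0809 -0.0531] 83.3
192 [-0.0814 -0.0562] 86.3
195 [-0.0817 -0.0592] 89.3
198 [-0.0818 -0.0623] 92.3
201 [-0.0818 -0.0653] 95.3
```

Call:
apply_moves([
  {"dp": [0,0.001,-0.03],"yaw": 0},
  {"dp": [0,0.001,-0.065],"yaw": 0},
  {"dp": [0,0.001,-0.1],"yaw": 0},
  {"dp": [0,0.001,-0.125],"yaw": 0},
  {"dp": [0,0.001,-0.135],"yaw": 0},
  {"dp": [0,0.001,-0.135],"yaw": 0},
  {"dp": [-0.005,0,-0.135],"yaw": 0},
  {"dp": [-0.0095,-0.0017,-0.135],"yaw": 0},
  {"dp": [-0.014,-0.003,-0.135],"yaw": 0},
  {"dp": [-0.0175,-0.0045,-0.135],"yaw": 0},
  {"dp": [-0.0196,-0.0046,-0.135],"yaw": 0},
  {"dp": [-0.022,-0.0045,-0.135],"yaw": 2.3},
  {"dp": [-0.025,-0.0045,-0.135],"yaw": 5.3},
  {"dp": [-0.0281,-0.0046,-0.135],"yaw": 8.3},
  {"dp": [-0.0311,-0.005,-0.135],"yaw": 11.3},
  {"dp": [-0.0341,-0.0054,-0.135],"yaw": 14.3},
  {"dp": [-0.0371,-0.0061,-0.135],"yaw": 17.3},
  {"dp": [-0.0401,-0.0068,-0.135],"yaw": 20.3},
  {"dp": [-0.043,-0.0078,-0.135],"yaw": 23.3},
  {"dp": [-0.0458,-0.0089,-0.135],"yaw": 26.3},
])

```text
time_s: 8.92
tcp_pos: [0.5482, -0.2458, 0.1284]
eef_rot: [-179.9, 0.1, -137.5]
contact_force: [-0.2, 2.1, 1.5]
gripper_width: 0.0004
gripper_force: 1.0
```

Call:
apply_moves([
  {"dp": [-0.0028,-0.0015,0],"yaw": 3},
  {"dp": [-0.0055,-0.003,0],"yaw": 6},
  {"dp": [-0.0082,-0.0045,0],"yaw": 9},
  {"dp": [-0.0107,-0.0062,0],"yaw": 12},
  {"dp": [-0.0132,-0.008,0],"yaw": 15},
  {"dp": [-0.0156,-0.0099,0],"yaw": 18},
  {"dp": [-0.0179,-0.012,0],"yaw": 21},
  {"dp": [-0.02,-0.0141,0],"yaw": 24},
  {"dp": [-0.0221,-0.0164,0],"yaw": 27},
  {"dp": [-0.024,-0.0188,0],"yaw": 30},
  {"dp": [-0.0258,-0.0212,0],"yaw": 33},
  {"dp": [-0.0274,-0.0238,0],"yaw": 36},
  {"dp": [-0.029,-0.0264,0],"yaw": 39},
  {"dp": [-0.0304,-0.0292,0],"yaw": 42},
  {"dp": [-0.0316,-0.0319,0],"yaw": 45},
  {"dp": [-0.0327,-0.0348,0],"yaw": 48},
  {"dp": [-0.0336,-0.0377,0],"yaw": 51},
  {"dp": [-0.0344,-0.0407,0],"yaw": 54},
  {"dp": [-0.0348,-0.0425,0],"yaw": 56},
  {"dp": [-0.0348,-0.0425,0],"yaw": 56},
])

```text
time_s: 10.58
tcp_pos: [0.5125, -0.2886, 0.1279]
eef_rot: [180.0, 0.0, -81.6]
contact_force: [-1.1, 0.4, 0.6]
gripper_width: 0.0004
gripper_force: 0.2
```

```bash
python3 - <<'E'
from h import *
s=get_state();print(s['contact_force'],s['joints'])
for n in ('top','side'): snap(n,n+'5')
a=cv2.imread('pics/top5.png')[155:225,375:455];b=cv2.imread('pics/side5.png')[130:200,330:410]
f=lambda i:cv2.resize(i,(400,350),interpolation=cv2.INTER_CUBIC)
cv2.imwrite('pics/c5.png',np.hstack([f(a),f(b)]))
E
```

```text
[-1.07714996  0.43912328  0.56820859] [-1.03622094e+01  1.84901433e+01 -1.95046599e+01 -1.56980431e-02
 -5.20135722e+01  1.87625021e+01]
```

View pics/c5.png

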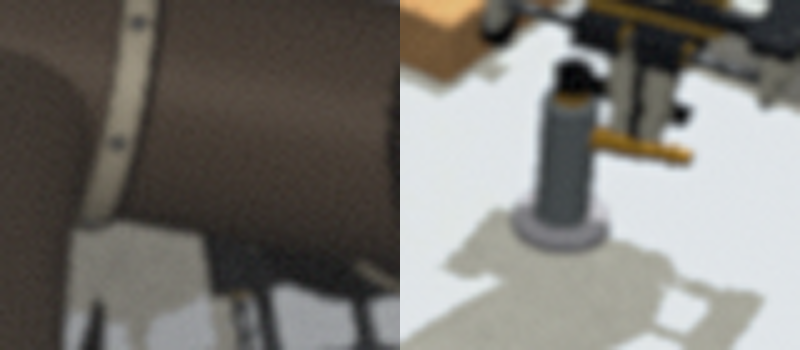

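The side view shows the lever almost over the brass nose, with the fingers behind it. I'll continue in small steps until it reaches the stop.

Call:
apply_moves([
  {"dp": [-0.0003,-0.001,0],"yaw": 1},
  {"dp": [-0.0005,-0.002,0],"yaw": 2},
  {"dp": [-0.0007,-0.003,0],"yaw": 3},
  {"dp": [-0.0009,-0.004,0],"yaw": 4},
  {"dp": [-0.001,-0.005,0],"yaw": 5},
  {"dp": [-0.0011,-0.006,0],"yaw": 6},
  {"dp": [-0.0011,-0.007,0],"yaw": 7},
  {"dp": [-0.0011,-0.007,0],"yaw": 7},
])

```text
time_s: 11.35
tcp_pos: [0.512, -0.2956, 0.1275]
eef_rot: [180.0, -0.0, -74.6]
contact_force: [-1.4, 1.2, 0.7]
gripper_width: 0.0008
gripper_force: 0.4
```

Force is still low. On a little further, along the push direction (0.28, -0.96).

Call:
apply_moves([
  {"dp": [0.0001,-0.0007,0],"yaw": 0},
  {"dp": [0.0003,-0.0014,0],"yaw": 0},
  {"dp": [0.0004,-0.002,0],"yaw": 0},
  {"dp": [0.0005,-0.0026,0],"yaw": 0},
  {"dp": [0.0005,-0.0026,0],"yaw": 0},
])

```text
time_s: 11.77
tcp_pos: [0.5124, -0.2981, 0.1275]
eef_rot: [180.0, 0.0, -74.7]
contact_force: [-1.6, 1.5, 0.4]
gripper_width: 0.0002
gripper_force: 0.7
```

Call:
apply_moves([
  {"dp": [0.0002,-0.0007,0],"yaw": 0},
  {"dp": [0.0004,-0.0014,0],"yaw": 0},
  {"dp": [0.0006,-0.002,0],"yaw": 0},
  {"dp": [0.0006,-0.002,0],"yaw": 0},
])

```text
time_s: 12.1
tcp_pos: [0.513, -0.3001, 0.1274]
eef_rot: [180.0, 0.0, -74.7]
contact_force: [-1.5, 1.8, -0.2]
gripper_width: 0.0007
gripper_force: 0.7
```

```bash
python3 - <<'E'
from h import *
s=get_state();print(s['contact_force'])
c=snap('side','side6')
L=np.array([.5705,-.3008])
pts=np.array([at_r(c,u,v) for u in range(330,410) for v in range(130,200) if c['range_z'][v,u]>0])
d=pts[:,:2]-L;R=np.hypot(*d.T);a=np.degrees(np.arctan2(d[:,1],d[:,0]))%360
for z0,z1 in ((.11,.123),(.065,.09)):
    m=(pts[:,2]>z0)&(pts[:,2]<z1)&(R>.065)&(R<.085)&(a>100)&(a<230); print(m.sum(),np.sort(a[m]).round(0))
b=cv2.imread('pics/side6.png')[130:200,330:410]
cv2.imwrite('pics/c6.png',cv2.resize(b,None,fx=7,fy=7,interpolation=cv2.INTER_CUBIC))
E
```

```text
[-1.45707319  1.8393383  -0.22225619]
40 [169. 170. 171. 173. 173. 173. 173. 174. 174. 174. 174. 174. 174. 175.
 175. 175. 175. 177. 179. 182. 185. 185. 188. 189. 190. 190. 191. 191.
 192. 193. 193. 193. 193. 194. 195. 196. 197. 200. 200. 201.]
25 [188. 189. 191. 192. 192. 193. 193. 193. 193. 193. 193. 194. 194. 194.
 194. 194. 195. 195. 195. 196. 197. 197. 197. 197. 200.]
```

View pics/c6.png

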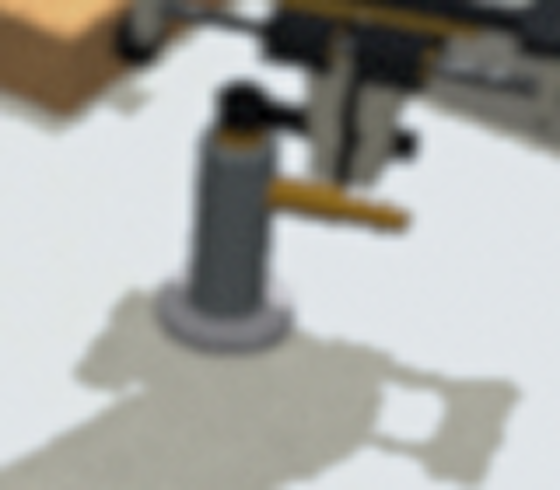

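The lever end at (406,143) is about above the nose tip at (400,218), but the force hasn't risen. I'll push on gently until it does.

Call:
apply_moves([
  {"dp": [0.0002,-0.0006,0],"yaw": 0},
  {"dp": [0.0003,-0.0012,0],"yaw": 0},
  {"dp": [0.0005,-0.0018,0],"yaw": 0},
  {"dp": [0.0007,-0.0024,0],"yaw": 0},
  {"dp": [0.0007,-0.0024,0],"yaw": 0},
])

```text
time_s: 12.57
tcp_pos: [0.5132, -0.3011, 0.1274]
eef_rot: [180.0, 0.1, -74.7]
contact_force: [-3.6, 8.4, 3.7]
gripper_width: 0.0005
gripper_force: 4.8
```

The force rose to about 9 N with the tip stalled, so the lever is at its stop. Backing off and up.

Call:
apply_moves([
  {"dp": [-0.001,0.003,0],"yaw": 0},
  {"dp": [-0.003,0.012,0],"yaw": 0},
  {"dp": [-0.008,0.028,0],"yaw": 0},
  {"dp": [-0.01,0.035,0],"yaw": 0},
  {"dp": [-0.01,0.035,0.02],"yaw": 0},
  {"dp": [-0.01,0.035,0.055],"yaw": 0},
  {"dp": [-0.01,0.035,0.09],"yaw": 0},
  {"dp": [-0.01,0.035,0.12],"yaw": 0},
  {"dp": [-0.01,0.035,0.13],"yaw": 0},
  {"dp": [-0.01,0.035,0.13],"yaw": 0},
])

```text
time_s: 13.4
tcp_pos: [0.5056, -0.2678, 0.2615]
eef_rot: [-179.6, -0.2, -74.6]
contact_force: [0.3, 0.6, -0.1]
gripper_width: 0.0006
gripper_force: 0.0
```

```bash
python3 arm.py 7; python3 - <<'E'
from h import *
cv2.imwrite('pics/c7.png',np.hstack([cv2.resize(cv2.imread('pics/side7.png')[130:200,330:410],(400,350),interpolation=cv2.INTER_CUBIC),cv2.resize(cv2.imread('pics/side7.png')[190:330,190:350],(400,350),interpolation=cv2.INTER_CUBIC)]))
E
```

```text
13.4 [ 0.50559629 -0.26777274  0.26153431] [ 0.33436643  0.56230873 -0.11164773]
top 51 164.7016626997913 161.86671060656496 166.78576317137524
top noz 26 166.12844915686486
side 80 162.97781195767152 161.0176144884501 165.99454208109543
side noz 70 162.70302438548546
```

View pics/c7.png

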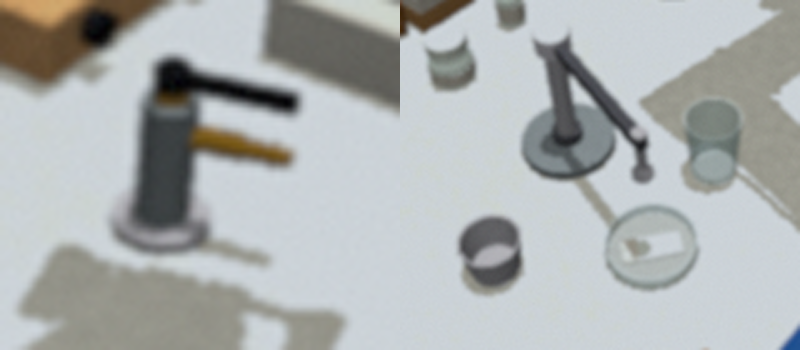

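The lever lies directly above the outlet nose, and the nozzle hangs over the dish. Pot and beaker are unmoved and the robot is clear of everything.

```bash
python3 -c "
from plant import r
print(r.close_job())"
```

```text
the job is handed in; nothing more can be done
None
```

The job is handed in: the nozzle hangs over the middle of the dish (within about 1° of its bearing), then the gas lever was pushed to its stop above the outlet, in about 13.4 s, with nothing else seen to move.

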